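# Set the book rest and lean the batch book on it

### The arm

A 6-joint arm with a two-finger parallel gripper is mounted at the origin on a cart in front of the work surface, level with it; the furniture and walls round the work are solid. World frame = base frame: x ahead of the robot, y to its left, z up, the work surface at z = 0. Lengths are in m, angles in degrees, forces in N, time in s.
With the tool pointing down it reaches from about 0.4 to 0.825 m from the base axis. Payload 7 kg.
Tool frame: the origin (TCP) lies between the finger pads; the fingertips stand 25 mm ahead of it and the grasp point (between the pads) lies 6 mm ahead of it; z points along the fingers, y is the line along which they close (so a half turn about z gives the same grasp; the last joint's range is limited). The gripper opens to 88 mm and grips with 3 to 60 N. Pads are 19 mm wide; open, the fingers measure 130 mm over their backs; the gripper's body (78 mm by 193 mm) begins 47 mm behind the grasp point.
Start: joints at [-54.998, 20.546, 0.682, 0, -70.136, -16.507], TCP at [0.214, -0.64, 0.231] pointing down, gripper open.
Joint ranges: [-176.03, 176.03], [-82.01, 121.73], [-58.28, 71.71], [-173.87, 95.51], [-174.79, -0.11], [-173.66, 173.66]. Speed limits (degrees/s): [136.94, 136.94, 172.46, 180, 180, 180].

### API

Orientations are given as [roll, pitch, yaw] about the fixed x, y, z axes, in that order (R = Rz(yaw) Ry(pitch) Rx(roll)).
In Python, from plant import r gives the robot as it stands.
- The arm moves only by the shell command python3 -m crank 'ROWS' [FORCE]. ROWS is JSON, a list of rows, each a list of 3 entries, a list of its own where there are three numbers: the turn, a rotation vector about the tool's x, y, z in degrees, then the shift along the tool's x, y, z in cm, then the closure, from -1 (fully open) to 1 (shut). In form: [[[wx, wy, wz], [dx, dy, dz], fingers], ...]. A call has 1 to 8 rows; each row shifts and turns the commanded pose from where the row before left it, along the tool's axes as they then stand; what a row does not reach is not made up. A row lasts 1/10 s, in which the tool goes at most 50 mm and 8.59 degrees, less where a joint would pass 70% of its speed; a pose out of reach is approached as far as the arm can. A call with a gripper value outside its range is refused whole. The fingers move at their own pace and stop on an object; FORCE is the grip in N (left out, the last holds). Time passes only in rows, so rows that do not move let the fingers close. It gives the time, the measured TCP pose, the force, the opening and the grip force at its end, in the units of the state.
- r.get_state(): the state, without advancing time (a new reading comes with each control period).
- r.capture(name): name is "scene" or "top" or "wrist"; returns a dict with "color" (384x512x3 uint8, red, green, blue), "range_z" (384x512 float32, m along the optical axis (not along the pixel's ray), 0 where there is no reading), "intrinsics" (3x3 intrinsics, pixels), "world_from_camera" (4x4, takes a point from camera to world coordinates); the wrist camera has in their place "hand_eye" (4x4, takes a point from camera to tool coordinates, whose origin is the TCP and whose axes are the flange's). Camera axes: x right, y down, z forward; pixel columns grow to the right and rows downward; lengths in m; the calibration is good to about 2 mm. A picture is of the moment at which its call begins: read the wrist's pose just before it.
- r.close_job(): hands the job in; it is judged then, once.
The state is a dict: "time_s": time; "joints": joint angles; "qd": joint speeds; "joint_torque": joint torques, N m; "tcp_pos": TCP position; "eef_rot": TCP orientation; "contact_force": force on the tool from outside, world axes, zero at the start; "moment": the same for the moment, N m; "gripper_width": finger opening in m; "gripper_force": force on a finger pad.
Only numpy, scipy, OpenCV 4.12 (cv2) and the standard library are available. Lean on these libraries where they do the work, as an engineer would, in place of code of your own. Each camera call takes 0.05 s, during which the arm holds its last target. There are 200 camera calls.

### The job

Set up the batch book for reading: squeeze the red release on the book rest's toe bar and slide the bar until it is in line with the two yellow marks, then let it lock. Then take the blue book out of its holder and, keeping it the same way up, set its lower long edge down behind the toe bar, up against it and centred, and gently lean it back, holding it until it rests on the wooden backrest: don't let it drop. Leave the jar, the mug and the timer where they are.

Things in the scene. Friction and masses are not known exactly. Their poses are not given: they have to be found in the camera images.
- bookrest: Fixed book rest: dark wooden base 270 x 210 mm, top 12 mm above the table. Origin at table level, midway between its sides. Its +x runs level from the front (toe bar) towards the backrest, +y level along the toe bar, z up; the base spans x -150 to +120 mm.
- backrest_hinge (a point): Middle of the backrest's hinge line (along the rest's y; x = 27, z = 22 mm in its frame). The backrest is a wooden leaf 160 mm wide, 6 mm thick; its front face runs 72 mm up from this line, reclined towards the rest's +x by 5 to 20 degrees from upright: how far is not told, it must be seen or felt. The hinge is stiff: 20 N does not move it.
- mark (a point): Point midway between the two yellow marks painted on the base near its side edges, on the base's top; the toe bar's centre line belongs above it. It lies at x = -9, y = 0 mm in the book rest's frame.
- toe_bar (a point): Middle of the top edge of the aluminium toe bar (8 mm thick along the rest's x, 130 mm long along y, top 29.5 mm above the table, its lower side just above the base). Moves with the carriage.
- toe_grip (a point): Middle of the block on the carriage where it is squeezed: 32 mm in front (-x of the rest) of toe_bar, 46 mm above the table. Across the rest's y the block measures 40 mm over the red button (-y side, face 26 mm wide, 34 mm high, proud by 10 mm) and the rubber pad (+y side); its top is 65 mm above the table.
- toe (a joint): Position of the toe carriage along the rest's +x, m, 0 to 0.105; 0.085 with the bar at the marks. A sprung tooth locks it in notches 8 mm apart, one of them at 0.085 (pushing with 25 N does not move it), unless the red button is squeezed in; then it slides with about 1 N. Let go within 3 mm of a notch, it clicks into it by itself.
- release (a joint): How far the red button is pressed in (towards the rest's +y), m: 0 out and locked, 0.0055 fully in, free from 0.004 on; 0.003 to 0.004 if let go with the tooth on top between two notches. It springs back. Starts to give at 8 N, fully in at 13 N.
- holder: Fixed grey sheet-metal holder, 170 x 100 mm foot 4 mm thick; two walls 70 mm above the table make a slot 20 mm wide along its x through its origin (origin at table level, centre). The book stands in the slot.
- book: Blue wire-bound batch book, a stiff slab 208 mm long (its x, level), 146 mm high as it stands (its y, from -75 to +71 mm, upwards, wire binding at the top, level with the top edge and about 6 mm above it) and 11 mm thick (its z, 0 to 11 mm, level). 0.16 to 0.3 kg. Origin on the back cover's face.
- book_foot (a point): Middle of the book's lower long edge, halfway through its thickness.
- book_top (a point): Middle of the book's upper long edge, halfway through its thickness, 146 mm from book_foot.
- salt: Spice jar with a red cap, 44 mm across, 105 mm high; origin under its centre. To be left alone.
- mug: White spotted mug, 82 x 114 x 91 mm high; origin under it. To be left alone.
- timer: Red and white kitchen timer, 66 mm across, 50 mm high; origin under it. To be left alone.

How it is judged (in metres and radians):
On the way:
1. the toe bar stands at the yellow marks, its release let go (x of toe_bar in the frame of mark between -0.007 and 0.007 m and value of joint release below 0.0015 m), for 0.2 s.
At the end, for the whole second after the job is handed in: Toe bar within 7 mm of the marks, red button out. Book at rest, same way up, leaning back 11 to 43 degrees; lower edge on the base, its middle 2 to 22 mm behind the bar's centre line, within 30 mm of the rest's middle and parallel to the bar within 8 degrees (all of step 1 and angle between book's own y axis and vertical between 0.2 and 0.75 rad and angle between the x axis of book and the y axis of bookrest, either way round below 0.14 rad and x of book_top in the frame of mark above 0.03 m and x of book_foot in the frame of toe_bar between 0.002 and 0.022 m and y of book_foot in the frame of mark between -0.03 and 0.03 m and height (world z) of book_foot between 0.008 and 0.024 m and contact force between book and bookrest above 0.3 N and linear speed of book below 0.01 m/s and angular speed of book below 0.05 rad/s); the robot touches nothing.
It fails at once if the book is banged against the book rest with more than 150 N (contact force between book and bookrest above 150 N).
It fails at once if the book is let fall back instead of being leaned (turns faster than 2 rad/s while touching the book rest) (contact force between book and bookrest above 0.2 N and angular speed of book above 2 rad/s).
It fails at once if the spice jar is moved more than 30 mm (distance of salt from where it was at the start of the episode above 0.03 m).
It fails at once if the mug is moved more than 30 mm (distance of mug from where it was at the start of the episode above 0.03 m).
It fails at once if the timer is moved more than 30 mm (distance of timer from where it was at the start of the episode above 0.03 m).
It also fails if it takes over 67 s, if anything falls off the work surface, if the arm or the gripper's body presses on something with over 40 N, if the wrist force passes 120 N, or if a joint passes its speed limit or range.

## Working session

There is one attempt and no reset: what is moved stays moved. The work goes in short steps, Python scripts to look and compute and a shell command to move; the robot and the scene stay as the last step left them, time stands still between calls to the robot, and variables do not carry over. Pictures are saved under pics/ and viewed, at most 10 in all, crops included, and the job is handed in when it is done.

```bash
ls; mkdir -p pics; python3 - <<'E'
from plant import r
import cv2,numpy as np
for n in("scene","top"):
    c=r.capture(n); np.savez(n+".npz",**c)
    cv2.imwrite(f"pics/{n}0.png",c["color"][...,::-1])
    print(n,c["intrinsics"].tolist(),np.round(c["world_from_camera"],3).tolist())
print(r.get_state())
E
```

```text
pics
scene [[430.80815857900177, 0.0, 258.00847273418543], [0.0, 430.80815857900177, 187.53396334455928], [0.0, 0.0, 1.0]] [[0.754, -0.303, 0.582, 0.063], [-0.656, -0.364, 0.661, -0.586], [0.011, -0.881, -0.474, 0.557], [0.0, 0.0, 0.0, 1.0]]
top [[451.05659194452664, 0.0, 251.50481027988144], [0.0, 451.05659194452664, 186.5427086233846], [0.0, 0.0, 1.0]] [[0.013, -0.998, 0.068, 0.52], [-1.0, -0.013, -0.004, 0.05], [0.005, -0.068, -0.998, 1.288], [0.0, 0.0, 0.0, 1.0]]
{'time_s': 0.1, 'joints': array([-5.49969908e+01,  2.05854787e+01,  6.38459819e-01, -1.90050079e-02,
       -7.01355440e+01, -1.65077420e+01]), 'qd': array([-0.00120454, -0.00910618,  0.03457144,  0.06292361,  0.00239514,
        0.07713522]), 'joint_torque': array([-5.79594744e-04, -5.84161949e+01,  2.93751544e+01,  7.01551616e+00,
        1.02000881e-02, -6.11852806e-05]), 'tcp_pos': array([ 0.21397797, -0.63972279,  0.23002901]), 'eef_rot': array([ 1.79915763e+02, -6.33161078e-03, -1.61511199e+02]), 'contact_force': array([-1.07056538,  0.68421034, -0.15831981]), 'moment': array([-0.06135049,  0.01789985,  0.02924037]), 'gripper_force': 0.0, 'gripper_width': 0.0873813078287235}
```

View pics/scene0.png

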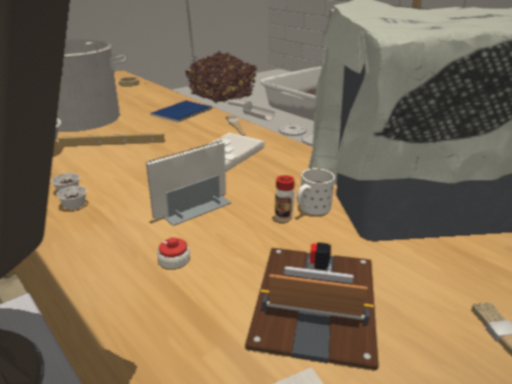

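View pics/top0.png

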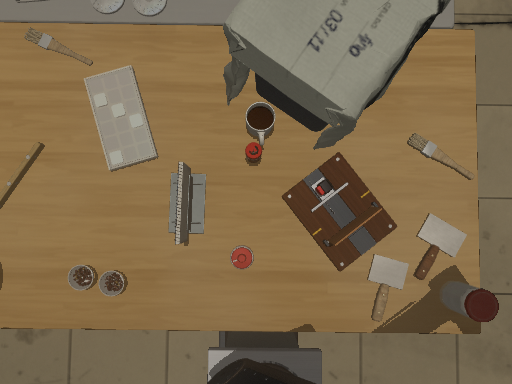

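```bash
python3 - <<'E'
import cv2,numpy as np
t=cv2.imread("pics/top0.png"); s=cv2.imread("pics/scene0.png")
a=cv2.resize(t[145:280,270:410],None,fx=4,fy=4,interpolation=cv2.INTER_CUBIC)
b=cv2.resize(t[150:255,160:215],None,fx=4,fy=4,interpolation=cv2.INTER_CUBIC)
im=np.zeros((540,560+220,3),np.uint8); im[:540,:560]=a; im[:420,560:]=b
cv2.imwrite("pics/c1.png",im)
c=np.load("top.npz");K=c["intrinsics"];T=c["world_from_camera"];d=c["range_z"]
def P(u,v,z=None):
    ray=T[:3,:3]@np.linalg.solve(K,[u,v,1]); 
    if z is None: return T[:3,3]+ray*d[int(v),int(u)]
    return T[:3,3]+ray*(z-T[2,3])/ray[2]
for n,u,v in [("salt",253,152),("mug",260,120),("timer",242,257),("bagedge",318,125),("bag",330,120)]: print(n,P(u,v).round(3))
# book/holder cloud
vv,uu=np.mgrid[150:255,150:220]
X=np.array([P(u,v) for u,v in zip(uu.ravel(),vv.ravel())])
k=X[:,2]>.12; print("book z",np.percentile(X[k,2],[5,50,95]),"x",X[k,0].min(),X[k,0].max(),"y",X[k,1].min(),X[k,1].max(), "fit",np.polyfit(X[k,0],X[k,1],1),X[k].mean(0))
k=(X[:,2]<.12)&(X[:,2]>.05); print(k.sum(),X[k].mean(0) if k.any() else 0)
E
```

```text
salt [0.693 0.043 0.102]
mug [0.788 0.024 0.058]
timer [0.412 0.069 0.049]
bagedge [ 0.767 -0.129  0.105]
bag [ 0.718 -0.11   0.388]
book z [0.1248149  0.14928244 1.2884988 ] x 0.45220477799496006 0.6582470991169423 y 0.050067301937461055 0.23864662798920627 fit [0.09729663 0.16112478] [0.55200861 0.21483336 0.22893439]
402 [0.55624288 0.22159401 0.08000247]
```

View pics/c1.png

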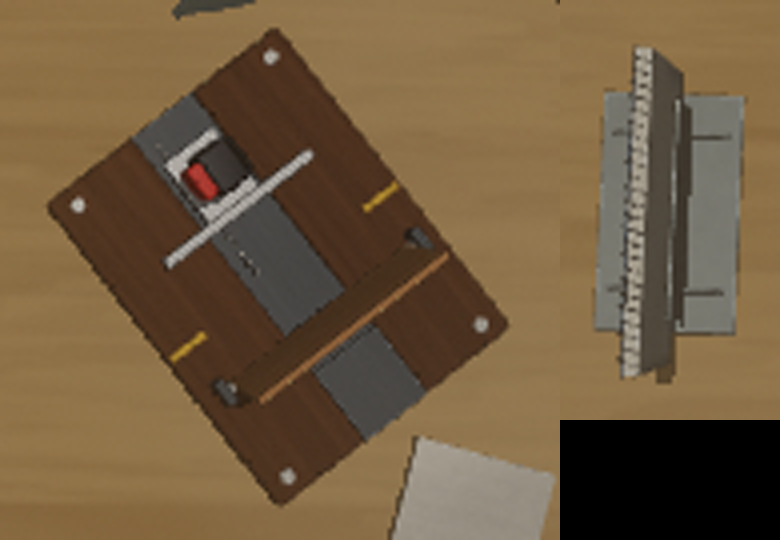

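```bash
cat > h.py <<'E'
import numpy as np
from scipy.spatial.transform import Rotation as R
c=dict(np.load("top.npz"));K=c["intrinsics"];T=c["world_from_camera"];D=c["range_z"]
def P(u,v,z):
    ray=T[:3,:3]@np.linalg.solve(K,[u,v,1]); return T[:3,3]+ray*(z-T[2,3])/ray[2]
def cloud(c,T=None):
    T=c["world_from_camera"] if T is None else T
    v,u=np.mgrid[:384,:512]; d=c["range_z"]
    X=np.stack([u*d,v*d,d],-1)@np.linalg.inv(c["intrinsics"]).T
    X=X@T[:3,:3].T+T[:3,3]; X[d==0]=np.nan; return X
E
python3 - <<'E'
from h import *
q=lambda x,y,z:P(270-.5+x/4+.125+.0,145-.5+y/4+.125,z)
tl,l,b,rr=[q(*p,.012) for p in [(275,28),(50,207),(280,505),(508,322)]]
print("corners",tl.round(3),l.round(3),b.round(3),rr.round(3),np.linalg.norm(tl-l),np.linalg.norm(l-b))
m1,m2=q(188,347,.012),q(381,197,.012); M=(m1+m2)/2
yx=(rr+tl-b-l);ydir=yx/np.linalg.norm(yx); xd=(b+rr-l-tl);xd/=np.linalg.norm(xd)
print("M",M,"y ang",np.degrees(np.arctan2(ydir[1],ydir[0])),"xang",np.degrees(np.arctan2(xd[1],xd[0])), "marks ang",np.degrees(np.arctan2(*(m2-m1)[1::-1])))
O=(tl+l+b+rr)/4; print("center->M along x (expect .006)",(M-O)@xd,(M-O)@ydir)
b1,b2=q(170,264,.0295),q(310,154,.0295);B=(b1+b2)/2;print("bar",B,"rel M x,y",(B-M)@xd,(B-M)@ydir)
G=B-.032*xd;print("grip",G)
for s in("top","scene"):
    X=cloud(dict(np.load(s+".npz"))).reshape(-1,3)
    L=np.c_[(X-M)@xd,(X-M)@ydir,X[:,2]]; L=L[np.isfinite(L[:,0])]
    gx=(G-M)@xd
    # points above z .09 within gripper body column, margins
    for g in(gx,-.032):
        k=(abs(L[:,0]-g)<.075)&(abs(L[:,1])<.15)&(L[:,2]>.07);print(s,g,k.sum(),L[k][:3].round(3), abs(L[k][:,1]).min() if k.any() else '')
    # leaf
    k=(L[:,0]>.02)&(L[:,0]<.1)&(abs(L[:,1])<.06)&(L[:,2]>.03)&(L[:,2]<.13)
    if k.any(): print("leaf",[(round(z,2),np.round(np.percentile(L[k][abs(L[k][:,2]-z)<.005,0],[10,50,90]),4)+-.009) for z in(.04,.05,.06,.07,.08,.09) if (abs(L[k][:,2]-z)<.005).any()],"zmax",L[k][:,2].max())
    # book
    k=(X[:,2]>.135)&(X[:,2]<.17)&(abs(X[:,0]-.55)<.16)&(abs(X[:,1]-.2)<.08)
    Y=X[k];mn=Y.mean(0);w,V=np.linalg.eigh(np.cov(Y[:,:2].T));v=V[:,1];print(s,"booktop",k.sum(),mn,"ang",np.degrees(np.arctan2(v[1],v[0])),"len",np.ptp((Y[:,:2]-mn[:2])@v),"thick pct",np.percentile((Y[:,:2]-mn[:2])@V[:,0],[2,50,98]),"z",np.percentile(Y[:,2],[5,95]),Y.min(0),Y.max(0))
    k=(X[:,2]>.02)&(X[:,2]<.13)&(abs(X[:,0]-.55)<.16)&(abs(X[:,1]-.2)<.08);Y=X[k]
    for z in (.04,.065,.09,.12):
        y=Y[abs(Y[:,2]-z)<.008]; 
        if len(y)>9: print(z,len(y),np.polyfit(y[:,0]-.55,y[:,1],1),y[:,0].min(),y[:,0].max())
E
```

```text
corners [ 0.71  -0.201  0.012] [ 0.58  -0.042  0.012] [ 0.373 -0.205  0.012] [ 0.503 -0.366  0.012] 0.2057315096343925 0.2633948731407822
M [ 0.53646003 -0.20822801  0.012     ] y ang -50.98506126162739 xang -141.63545070051845 marks ang -51.761273156444865
center->M along x (expect .006) 0.006994828031160311 0.00046035082907288754
bar [ 0.57972441 -0.17348557  0.0295    ] rel M x,y -0.05548596867556577 0.00024168152142814512
grip [ 0.60481489 -0.15362436  0.0295    ]
top -0.08748596867556575 15 [[-0.162  0.073  0.351]
 [-0.161  0.074  0.352]
 [-0.162  0.074  0.339]] 0.06239998556712128
top -0.032 53 [[0.043 0.074 0.075]
 [0.042 0.069 0.07 ]
 [0.043 0.07  0.075]] 0.0010748233185194074
leaf [(0.04, array([0.0281, 0.029 , 0.0301])), (0.05, array([0.0292, 0.0304, 0.0313])), (0.06, array([0.0307, 0.0317, 0.0327])), (0.07, array([0.032 , 0.0329, 0.034 ])), (0.08, array([0.0334, 0.0343, 0.0355])), (0.09, array([0.0352, 0.0374, 0.0406]))] zmax 0.09716497121648815
top booktop 451 [0.55488206 0.22839849 0.14906214] ang 178.67459557958276 len 0.2052425265086159 thick pct [-0.00671207  0.000241
[... 663 characters left out ...]
, 0.0409])), (0.07, array([0.0397, 0.0409, 0.0422])), (0.08, array([0.0411, 0.0424, 0.0434])), (0.09, array([0.0401, 0.0427, 0.0443]))] zmax 0.09433309532766593
scene booktop 659 [0.54773521 0.22264921 0.14450696] ang 178.72727374011222 len 0.20836218425769837 thick pct [-0.00987221  0.0013691   0.00508682] z [0.13605555 0.15093682] [0.45008154 0.2146979  0.13502824] [0.65823245 0.23501428 0.15490923]
0.04 438 [-0.04851991  0.2147487 ] 0.45039511033407864 0.6578557796378174
0.065 539 [-0.03590903  0.21670149] 0.4506662448080776 0.6585453830994777
0.09 464 [-0.02561335  0.22055436] 0.45030776065281053 0.6593842146462139
0.12 489 [-0.0245413   0.22042464] 0.45033946765126287 0.6598322813517081
```

```bash
python3 -m crank '[[[0,0,-6.7],[0,0,0],-1],[[0,0,-6.7],[0,0,0],-1],[[0,0,-6.7],[0,0,0],-1],[[0,0,0],[-4.7,1.05,0.2],-1],[[0,0,0],[-4.7,1.05,0.2],-1],[[0,0,0],[-4.7,1.05,0.2],-1],[[0,0,0],[-4.7,1.05,0.2],-1],[[0,0,0],[-4.7,1.05,0.2],-1]]' 30
python3 -m crank '[[[0,0,0],[-4.7,1.05,0.2],-1],[[0,0,0],[-4.7,1.05,0.2],-1],[[0,0,0],[-4.7,1.05,0.2],-1],[[0,0,0],[-4.7,1.05,0.2],-1],[[0,0,0],[-4.7,1.05,0.2],-1],[[0,0,0],[-4.7,1.05,0.2],-1],[[0,0,0],[-4.7,1.05,0.2],-1],[[0,0,0],[0,0,0],-1]]'
cat >> h.py <<'E'
def tool(s):
    A=np.eye(4);A[:3,:3]=R.from_euler("xyz",s["eef_rot"],degrees=True).as_matrix();A[:3,3]=s["tcp_pos"];return A
def look(name):
    from plant import r
    import cv2
    A=tool(r.get_state());c=r.capture("wrist");c["world_from_camera"]=A@c["hand_eye"];np.savez(f"{name}.npz",**c)
    cv2.imwrite(f"pics/{name}.png",c["color"][...,::-1]);return c
E
python3 -c "
from h import *
c=look('w1');print(c['hand_eye'].round(3))"
```

```text
time_s: 0.9
tcp_pos: [0.3657, -0.4508, 0.2205]
eef_rot: [180.0, -0.0, -141.4]
contact_force: [1.5, -0.8, 0.0]
gripper_width: 0.0871
gripper_force: 0.0
time_s: 1.7
tcp_pos: [0.579, -0.1858, 0.2057]
eef_rot: [180.0, -0.0, -141.2]
contact_force: [-0.8, -0.9, -0.3]
gripper_width: 0.0878
gripper_force: 0.0
[[-0.001 -0.959 -0.283  0.077]
 [ 1.    -0.001 -0.001 -0.   ]
 [ 0.001 -0.283  0.959 -0.155]
 [ 0.     0.     0.     1.   ]]
```

View pics/w1.png

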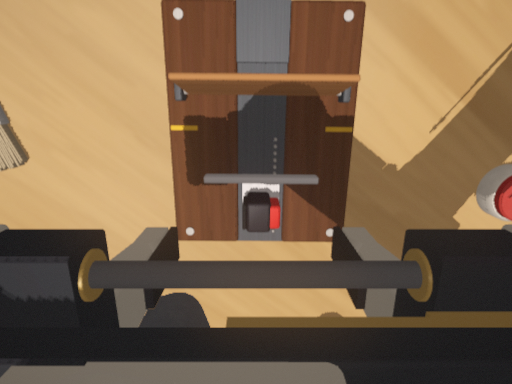

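```bash
python3 - <<'E'
from h import *
from plant import r
c=dict(np.load("w1.npz"));K=c["intrinsics"];T=c["world_from_camera"];X=cloud(c)
def Q(u,v,z):
    ray=T[:3,:3]@np.linalg.solve(K,[u,v,1]); return T[:3,3]+ray*(z-T[2,3])/ray[2]
m1,m2=Q(339,129,.012),Q(184,128,.012);M=(m1+m2)/2
b1,b2=Q(318,180,.0295),Q(205,178.5,.0295);B=(b1+b2)/2
tl=Q(262,195,.065)
print(M,B,np.linalg.norm(b1-b2))
for d in(m2-m1,b2-b1):print(np.degrees(np.arctan2(d[1],d[0])))
a=np.radians(-141.4);xd=np.array([np.cos(a),np.sin(a),0]);yd=np.array([-xd[1],xd[0],0])
print("bar rel",(B-M)@xd,(B-M)@yd)
k=(X[...,2]>.055)&(X[...,2]<.075);k[:180]=0;k[235:]=0;k[:,:230]=0;k[:,295:]=0
Y=X[k]-M;print("block top",k.sum(),np.percentile(Y@xd,[2,98]),np.percentile(Y@yd,[2,98]),np.percentile(X[k][:,2],[5,95]))
G=B-.032*xd
A=tool(r.get_state());g=np.append(G[:2],.046-0+.006)
print("G",G,"tool shift cm",100*A[:3,:3].T@(g-A[:3,3]))
np.save("M.npy",M)
E
```

```text
[ 0.53652211 -0.21056456  0.012     ] [ 0.5791763  -0.17631553  0.0295    ] 0.127244975607031
-51.57454185530163
-51.99500272603477
bar rel -0.05470239661089801 -0.00015524869359794059
block top 1097 [-0.10157449 -0.0707446 ] [-0.0172887   0.02066839] [0.05984507 0.06641876]
G [ 0.60418496 -0.15635138  0.0295    ] tool shift cm [-4.0450367   0.73099753 15.37951165]
```

```bash
python3 -m crank '[[[0,0,0.2],[-4.0,0.65,0],-1],[[0,0,0],[0,0,4],-1],[[0,0,0],[0,0,4],-1],[[0,0,0],[0,0,4],-1],[[0,0,0],[0,0,3.4],-1],[[0,0,0],[0,0,0],-1],[[0,0,0],[0,0,0],0.1],[[0,0,0],[0,0,0],0.3]]' 35
python3 -m crank '[[[0,0,0],[0,0,0],1],[[0,0,0],[0,0,0],1],[[0,0,0],[0,0,0],1],[[0,0,0],[0,0,0],1],[[0,0,0],[0,0,0],1]]'
```

```text
time_s: 2.55
tcp_pos: [0.6048, -0.1603, 0.0551]
eef_rot: [-179.9, 0.1, -141.6]
contact_force: [-1.2, 0.2, 0.2]
gripper_width: 0.0772
gripper_force: 0.0
time_s: 3.05
tcp_pos: [0.6032, -0.1594, 0.0532]
eef_rot: [180.0, 0.0, -141.6]
contact_force: [7.7, -12.2, -5.5]
gripper_width: 0.0373
gripper_force: 17.8
```

```bash
python3 -m crank '[[[0,0,0],[0,0,0],1],[[0,0,0],[0,0,0],1],[[0,0,0],[0,0,0],1],[[0,0,0],[0,0,0],1],[[0,0,0],[0,0,0],1]]'
```

```text
time_s: 3.55
tcp_pos: [0.6047, -0.1604, 0.0532]
eef_rot: [-179.9, 0.1, -141.6]
contact_force: [4.1, -3.8, -1.3]
gripper_width: 0.0343
gripper_force: 35.0
```

```bash
python3 -m crank '[[[0,0,0],[0.8,0,0],1],[[0,0,0],[0.8,0,0],1],[[0,0,0],[0.8,0,0],1],[[0,0,0],[0.8,0,0],1],[[0,0,0],[0.8,0,0],1],[[0,0,0],[0.8,0,0],1],[[0,0,0],[0.8,0,0],1],[[0,0,0],[0,0,0],1]]'
python3 -m crank '[[[0,0,0],[0,0,0],1],[[0,0,0],[0,0,0],1],[[0,0,0],[0,0,0],1]]'
```

```text
time_s: 4.35
tcp_pos: [0.5597, -0.1959, 0.0531]
eef_rot: [-179.9, 0.0, -141.6]
contact_force: [3.7, -6.2, -2.5]
gripper_width: 0.0343
gripper_force: 35.0
time_s: 4.65
tcp_pos: [0.5602, -0.1955, 0.0531]
eef_rot: [-179.9, 0.0, -141.6]
contact_force: [2.2, -5.1, -2.1]
gripper_width: 0.0339
gripper_force: 35.0
```

```bash
python3 - <<'E'
from h import *
from plant import r
s=r.get_state();M=np.load("M.npy");a=np.radians(-141.6);xd=np.array([np.cos(a),np.sin(a),0])
print("grip rel (want -.032)",(s["tcp_pos"]-M)@xd,"slid",(s["tcp_pos"]-[.6047,-.1604,0])@xd)
look("w2")
E
```

```text
grip rel (want -.032) -0.027896117350020372 slid 0.056694054107659285
```

View pics/w2.png

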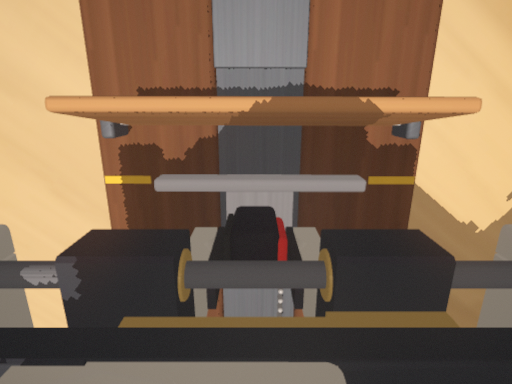

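```bash
python3 -m crank '[[[0,0,0],[0,0,0],0],[[0,0,0],[0,0,0],-1],[[0,0,0],[0,0,0],-1],[[0,0,0],[0,0,0],-1],[[0,0,0],[0,0,-4],-1],[[0,0,0],[0,0,-4.5],-1],[[0,0,0],[0,0,-4.5],-1],[[0,0,0],[0,0,-4.5],-1]]'
python3 -m crank '[[[0,0,0],[0,0,-3],-1],[[0,0,7.9],[0,0,0],-1],[[0,0,7.9],[0,0,0],-1],[[0,0,7.9],[0,0,0],-1],[[0,0,7.9],[0,0,0],-1],[[0,0,8.1],[0,0,0],-1],[[0,0,0],[0,0,0],-1]]'
python3 - <<'E'
from h import *
c=look("w3");X=cloud(c);M=np.load("M.npy");a=np.radians(-141.6);xd=np.array([np.cos(a),np.sin(a),0]);yd=np.array([-xd[1],xd[0],0])
Y=X-M;x=Y@xd;y=Y@yd
k=(abs(x)<.03)&(X[...,2]>.026)&(X[...,2]<.034)&(abs(y)<.06)&(abs(y)>.03);print("bar",k.sum(),np.percentile(x[k],[5,50,95]) if k.any() else 0,X[k].mean(0))
k=(abs(x+.032)<.06)&(X[...,2]>.055)&(X[...,2]<.075)&(abs(y)<.04);print("block",k.sum(),np.percentile(x[k],[2,98]),np.percentile(y[k],[2,98]))
E
```

```text
time_s: 5.5
tcp_pos: [0.5592, -0.1946, 0.2297]
eef_rot: [180.0, -0.0, -141.6]
contact_force: [1.1, -0.5, -0.1]
gripper_width: 0.0864
gripper_force: 0.0
time_s: 6.2
tcp_pos: [0.5595, -0.1946, 0.2577]
eef_rot: [180.0, -0.0, 178.6]
contact_force: [0.8, 0.7, -0.3]
gripper_width: 0.0874
gripper_force: 0.0
bar 307 [-0.00261036  0.0010781   0.00469913] [ 0.53400373 -0.20913868  0.02971833]
block 890 [-0.04626218 -0.0144065 ] [-0.01894977  0.01924049]
```

View pics/w3.png

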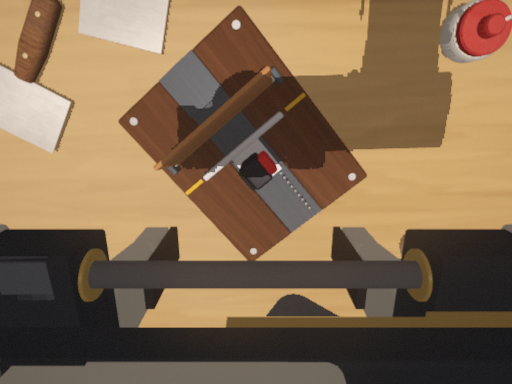

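```bash
python3 -m crank '[[[0,0,0],[-0.4,4.7,0],-1],[[0,0,0],[-0.4,4.7,0],-1],[[0,0,0],[-0.4,4.7,0],-1],[[0,0,0],[-0.4,4.7,0],-1],[[0,0,0],[-0.4,4.7,0],-1],[[0,0,0],[-0.4,4.7,0],-1],[[0,0,0],[-0.4,4.7,0],-1],[[0,0,0],[-0.4,4.7,0],-1]]'
python3 -m crank '[[[0,0,0],[-0.4,4.6,0],-1],[[0,0,0],[0,0,0],-1],[[0,0,0],[0,0,0],-1]]'
python3 - <<'E'
from h import *
from plant import r
c=look("w4");X=cloud(c).reshape(-1,3)
k=(X[:,2]>.135)&(X[:,2]<.165)&(abs(X[:,1]-.225)<.05)&(abs(X[:,0]-.55)<.15);Y=X[k]
mn=Y.mean(0);w,V=np.linalg.eigh(np.cov(Y[:,:2].T));v=V[:,1]
print(k.sum(),mn,np.degrees(np.arctan2(v[1],v[0])),Y.min(0),Y.max(0))
for z in np.arange(.136,.162,.004):
    y=Y[abs(Y[:,2]-z)<.002]
    if len(y)>5:print(z,len(y),np.percentile(y[:,1],[2,50,98]),y[:,0].min(),y[:,0].max())
E
```

```text
time_s: 7.05
tcp_pos: [0.6001, 0.1826, 0.2581]
eef_rot: [180.0, 0.0, 179.0]
contact_force: [1.3, -1.0, -0.6]
gripper_width: 0.0874
gripper_force: 0.0
time_s: 7.35
tcp_pos: [0.605, 0.2276, 0.2571]
eef_rot: [-180.0, -0.1, 179.0]
contact_force: [0.1, 0.0, 0.5]
gripper_width: 0.0878
gripper_force: 0.0
3402 [0.54405277 0.22663875 0.15085443] 178.74056623240514 [0.45321888 0.21873649 0.13504926] [0.65988852 0.23610692 0.15694673]
0.136 10 [0.22995129 0.23136175 0.23275013] 0.48935472846976585 0.6162635155252139
0.14 15 [0.22983802 0.23249359 0.23263979] 0.49435727587948053 0.620898163105767
0.14400000000000002 50 [0.22969735 0.23262222 0.23498708] 0.4624839665799916 0.654389031122993
0.14800000000000002 582 [0.21998969 0.22692404 0.23495179] 0.45321888336369526 0.6594961658336467
0.15200000000000002 2485 [0.21997753 0.22612845 0.23364   ] 0.4536945196330261 0.6598885246057089
0.15600000000000003 260 [0.22243834 0.22760851 0.232892  ] 0.4587998184538872 0.652160723678489
```

View pics/w4.png

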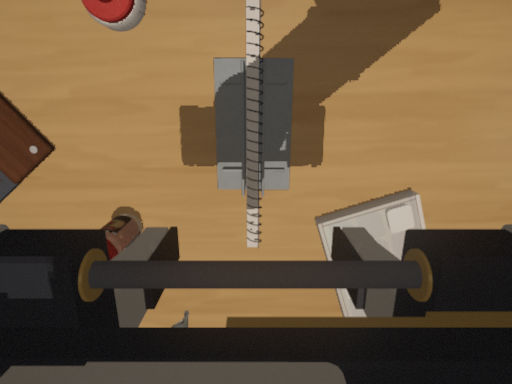

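```bash
python3 -m crank '[[[0,0,0],[4.9,0,0],-1],[[0,0,0],[0,0,4.1],-1],[[0,0,0],[0,0,4.1],-1],[[0,0,0],[0,0,4.1],-1],[[0,0,0],[0,0,0],-1],[[0,0,0],[0,0,0],0.3],[[0,0,0],[0,0,0],0.6],[[0,0,0],[0,0,0],1]]' 35
python3 -m crank '[[[0,0,0],[0,0,0],1],[[0,0,0],[0,0,0],1],[[0,0,0],[0,0,0],1],[[0,0,0],[0,0,0],1],[[0,0,0],[0,0,0],1],[[0,0,0],[0,0,0],1],[[0,0,0],[0,0,0],1],[[0,0,0],[0,0,0],1]]'
```

```text
time_s: 8.2
tcp_pos: [0.5575, 0.2281, 0.1373]
eef_rot: [179.9, 0.2, 178.7]
contact_force: [-0.4, 0.2, 0.0]
gripper_width: 0.0691
gripper_force: 0.0
time_s: 9.0
tcp_pos: [0.5562, 0.2277, 0.1348]
eef_rot: [180.0, -0.0, 178.7]
contact_force: [-0.0, 0.5, -0.4]
gripper_width: 0.0102
gripper_force: 35.0
```

```bash
python3 -m crank '[[[0,0,0],[0,0,-1.5],1],[[0,0,0],[0,0,-2],1],[[0,0,0],[0,0,-3],1],[[0,0,0],[0,0,-3.5],1],[[0,0,0],[0,0,-3],1],[[0,0,0],[0,0,0],1],[[0,0,0],[0.2,-3,0],1],[[0,0,0],[0.2,-4,0],1]]'
python3 -m crank '[[[0,0,0],[0.2,-4.2,0],1],[[0,0,0],[0.2,-4.2,0],1],[[0,0,0],[0.2,-4.2,0],1],[[0,0,0],[0.2,-4.2,0],1],[[0,0,0],[0.2,-4.2,0],1],[[0,0,0],[0.2,-4.2,0],1],[[0,0,0],[0.2,-4.2,0],1],[[0,0,0],[0.2,-4.2,0],1]]'
python3 -m crank '[[[0,0,0],[0.1,-3,0],1],[[0,0,8.3],[0,-1.2,0],1],[[0,0,8.4],[0,0,0],1],[[0,0,8.4],[0,0,0],1],[[0,0,8.4],[0,0,0],1],[[0,0,8.4],[0,0,0],1],[[0,0,8.4],[0,0,0],1],[[0,0,0],[0,0,0],1]]'
python3 - <<'E'
from h import *
from plant import r
import cv2
s=r.get_state();M=np.load("M.npy");a=np.radians(-141.6);xd=np.array([np.cos(a),np.sin(a),0]);yd=np.array([-xd[1],xd[0],0])
d=s["tcp_pos"]-M;print(d@xd,d@yd,s["eef_rot"],s["tcp_pos"],s["contact_force"],s["gripper_width"])
c=r.capture("scene");np.savez("s2.npz",**c)
cv2.imwrite("pics/s2.png",cv2.resize(c["color"][100:384,200:450,::-1],None,fx=2,fy=2))
E
```

```text
time_s: 9.8
tcp_pos: [0.55, 0.1581, 0.2635]
eef_rot: [-180.0, -0.1, 178.8]
contact_force: [1.0, -0.3, -1.5]
gripper_width: 0.0104
gripper_force: 35.0
time_s: 10.6
tcp_pos: [0.5261, -0.1793, 0.2639]
eef_rot: [180.0, -0.1, 178.7]
contact_force: [1.5, 0.2, -1.5]
gripper_width: 0.0101
gripper_force: 35.0
time_s: 11.4
tcp_pos: [0.5245, -0.2196, 0.2638]
eef_rot: [-179.9, -0.1, 128.3]
contact_force: [-0.5, 0.4, -1.8]
gripper_width: 0.0101
gripper_force: 35.0
0.015023719948916952 -0.0003622231522568613 [-1.79948906e+02 -8.16023878e-02  1.28250907e+02] [ 0.52452313 -0.21961264  0.26377157] [-0.54492006  0.38639224 -1.83062406] 0.010103749982916198
```

View pics/s2.png

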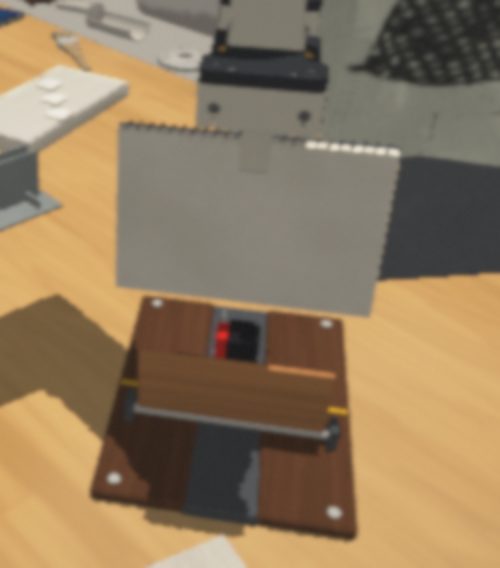

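```bash
python3 -m crank '[[[0,0,0],[0,0,3],1],[[0,0,0],[0,0,3],1],[[0,0,0],[0,0,2.5],1],[[0,0,0],[0,0,1.5],1],[[0,0,0],[0,0,0.8],1],[[0,0,0],[0,0,0.4],1],[[0,0,0],[0,0,0],1],[[0,0,0],[0,0,0],1]]'
python3 -m crank '[[[0,0,0],[0,0,0.3],1],[[0,0,0],[0,0,0.3],1],[[0,0,0],[0,0,0.1],1],[[0,0,0],[0,0,0.1],1],[[0,0,0],[0,0,0],1]]'
```

```text
time_s: 12.25
tcp_pos: [0.5256, -0.2199, 0.1537]
eef_rot: [180.0, 0.1, 128.5]
contact_force: [-0.3, -0.4, -1.0]
gripper_width: 0.0105
gripper_force: 35.0
time_s: 12.75
tcp_pos: [0.525, -0.2198, 0.1448]
eef_rot: [-180.0, -0.0, 128.4]
contact_force: [0.4, -0.1, -1.9]
gripper_width: 0.0102
gripper_force: 35.0
```

```bash
python3 -m crank '[[[0,0,0],[0,0,0.1],1],[[0,0,0],[0,0,0.1],1],[[0,0,0],[0,0,0],1]]'
python3 -m crank '[[[0,0,0],[0,0,0.1],1],[[0,0,0],[0,0,0.0],1]]'
python3 -m crank '[[[0,0,0],[0,0,0.1],1],[[0,0,0],[0,0,0.0],1]]'
```

```text
time_s: 13.05
tcp_pos: [0.5251, -0.2198, 0.1428]
eef_rot: [180.0, 0.0, 128.4]
contact_force: [-0.4, -0.5, -2.2]
gripper_width: 0.0101
gripper_force: 35.0
time_s: 13.25
tcp_pos: [0.5252, -0.2198, 0.1427]
eef_rot: [180.0, 0.0, 128.4]
contact_force: [-2.2, 2.9, 5.7]
gripper_width: 0.0102
gripper_force: 35.0
time_s: 13.45
tcp_pos: [0.5253, -0.2197, 0.1427]
eef_rot: [180.0, 0.1, 128.4]
contact_force: [-5.0, 4.4, 11.9]
gripper_width: 0.0106
gripper_force: 35.0
```

```bash
python3 -m crank '[[[0,0,0],[0,0,-0.15],1],[[0,0,0],[0,0.2,0],1],[[0,0,0],[0,0,0],1]]'
python3 -m crank '[[[0,0,0],[0,0.1,0],1],[[0,0,0],[0,0.1,0],1],[[0,0,0],[0,0,0],1]]'
python3 -m crank '[[[0,0,0],[0,0.1,0],1],[[0,0,0],[0,0,0],1]]'
```

```text
time_s: 13.75
tcp_pos: [0.5267, -0.2186, 0.1428]
eef_rot: [-180.0, 0.0, 128.4]
contact_force: [-2.1, 0.5, 5.9]
gripper_width: 0.0103
gripper_force: 35.0
time_s: 14.05
tcp_pos: [0.5277, -0.2178, 0.1428]
eef_rot: [-179.9, -0.0, 128.4]
contact_force: [-4.0, -1.2, 6.5]
gripper_width: 0.0103
gripper_force: 35.1
time_s: 14.25
tcp_pos: [0.5283, -0.2173, 0.1427]
eef_rot: [-179.9, -0.0, 128.4]
contact_force: [-3.9, -1.1, 6.3]
gripper_width: 0.0101
gripper_force: 35.2
```

```bash
python3 -m crank '[[[-2,0,0],[0,-0.457,-0.02],1],[[-2,0,0],[0,-0.457,-0.02],1],[[0,0,0],[0,0,0],1]]'
python3 -m crank '[[[-2,0,0],[0,-0.457,-0.02],1],[[-2,0,0],[0,-0.457,-0.02],1],[[0,0,0],[0,0,0],1]]'
```

```text
time_s: 14.55
tcp_pos: [0.5214, -0.223, 0.1428]
eef_rot: [175.9, 0.0, 128.3]
contact_force: [-0.3, -1.2, -0.4]
gripper_width: 0.0105
gripper_force: 35.0
time_s: 14.85
tcp_pos: [0.5144, -0.2285, 0.1422]
eef_rot: [172.0, 0.0, 128.3]
contact_force: [0.4, 0.7, -0.4]
gripper_width: 0.0102
gripper_force: 35.0
```

```bash
python3 -m crank '[[[-2,0,0],[0,-0.457,-0.02],1],[[-2,0,0],[0,-0.457,-0.02],1],[[-2,0,0],[0,-0.457,-0.02],1],[[0,0,0],[0,0,0],1]]'
python3 -m crank '[[[-1,0,0],[0,-0.229,-0.01],1],[[-1,0,0],[0,-0.229,-0.01],1],[[0,0,0],[0,0,0],1]]'
python3 -m crank '[[[-1,0,0],[0,-0.229,-0.01],1],[[0,0,0],[0,0,0],1]]'
python3 -m crank '[[[-1,0,0],[0,-0.229,-0.01],1],[[0,0,0],[0,0,0],1]]'
```

```text
time_s: 15.25
tcp_pos: [0.5037, -0.2369, 0.1402]
eef_rot: [166.0, -0.0, 128.3]
contact_force: [0.0, 0.2, -1.8]
gripper_width: 0.0104
gripper_force: 35.0
time_s: 15.55
tcp_pos: [0.5002, -0.2393, 0.1392]
eef_rot: [164.0, -0.0, 128.4]
contact_force: [0.5, 0.2, -2.5]
gripper_width: 0.0103
gripper_force: 35.0
time_s: 15.75
tcp_pos: [0.4984, -0.2407, 0.1387]
eef_rot: [163.0, -0.0, 128.4]
contact_force: [0.1, 0.2, -2.2]
gripper_width: 0.0101
gripper_force: 35.0
time_s: 15.95
tcp_pos: [0.4967, -0.2421, 0.1382]
eef_rot: [162.0, -0.0, 128.4]
contact_force: [0.4, -0.1, -1.6]
gripper_width: 0.0104
gripper_force: 35.0
```

```bash
python3 -m crank '[[[-1,0,0],[0,-0.229,0.01],1],[[0,0,0],[0,0,0],1]]'
python3 -m crank '[[[-1,0,0],[0,-0.229,0.01],1],[[0,0,0],[0,0,0],1]]'
python3 -m crank '[[[-1,0,0],[0,-0.229,0.01],1],[[0,0,0],[0,0,0],1]]'
```

```text
time_s: 16.15
tcp_pos: [0.4952, -0.2435, 0.1375]
eef_rot: [161.0, -0.0, 128.4]
contact_force: [-0.2, 0.2, -1.5]
gripper_width: 0.0099
gripper_force: 35.0
time_s: 16.35
tcp_pos: [0.4936, -0.2449, 0.1368]
eef_rot: [160.0, -0.0, 128.4]
contact_force: [0.2, -0.5, -1.5]
gripper_width: 0.0102
gripper_force: 35.0
time_s: 16.55
tcp_pos: [0.4927, -0.2458, 0.1363]
eef_rot: [158.9, 0.0, 128.3]
contact_force: [2.7, 3.6, -0.8]
gripper_width: 0.0104
gripper_force: 35.0
```

```bash
python3 -m crank '[[[0,0,0],[0,-0.05,0.08],1],[[0,0,0],[0,0,0],1]]'
python3 - <<'E'
from plant import r
import cv2
c=r.capture("scene")
cv2.imwrite("pics/s3.png",cv2.resize(c["color"][150:384,220:420,::-1],None,fx=2.5,fy=2.5))
E
```

```text
time_s: 16.75
tcp_pos: [0.4929, -0.2459, 0.1358]
eef_rot: [159.0, 0.1, 128.4]
contact_force: [2.6, 4.6, 4.1]
gripper_width: 0.0101
gripper_force: 35.0
```

View pics/s3.png

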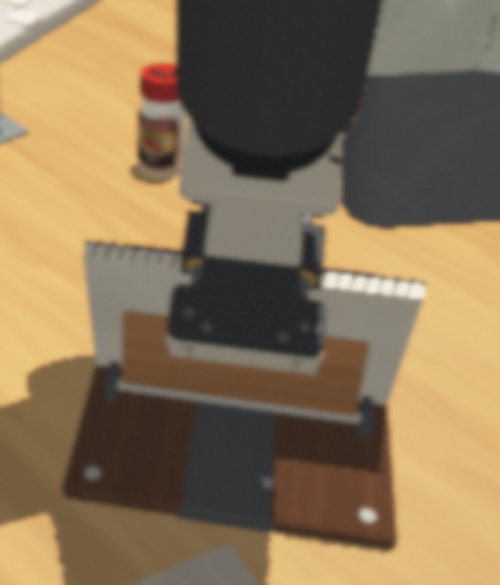

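Book is centred and lies against the leaf (leaf top edge at about row 315–345, across the book). Lower the force, then open gently.

```bash
python3 -m crank '[[[0,0,0],[0,0,0],1],[[0,0,0],[0,0,0],1],[[0,0,0],[0,0,0],1]]' 10
python3 -m crank '[[[0,0,0],[0,0,0],0.7],[[0,0,0],[0,0,0],0.6],[[0,0,0],[0,0,0],0.4],[[0,0,0],[0,0,0],0.4],[[0,0,0],[0,0,0],0.3],[[0,0,0],[0,0,0],0.3]]'
```

```text
time_s: 17.1
tcp_pos: [0.4926, -0.2461, 0.1356]
eef_rot: [159.0, 0.1, 128.4]
contact_force: [3.4, 4.3, 5.7]
gripper_width: 0.0109
gripper_force: 10.0
time_s: 17.7
tcp_pos: [0.4916, -0.2461, 0.1347]
eef_rot: [159.0, -0.0, 128.4]
contact_force: [-0.6, 0.5, -0.9]
gripper_width: 0.0304
gripper_force: 0.0
```

```bash
python3 -m crank '[[[0,0,0],[0,0,-1],0.3],[[0,0,0],[0,0,-1.5],0.3],[[0,0,0],[0,0,-2],0.3],[[0,0,0],[0,0,-3],0.3],[[0,0,0],[0,0,-3],0.3],[[0,0,0],[0,0,-3],0.3],[[0,0,0],[0,0,0],0.3],[[0,0,0],[0,0,0],0.3]]'
python3 - <<'E'
from h import *
from plant import r
import cv2
M=np.load("M.npy");a=np.radians(-141.6);xd=np.array([np.cos(a),np.sin(a),0]);yd=np.array([-xd[1],xd[0],0])
c=look("w5");t=r.capture("scene")
im=np.hstack([c["color"][:,:,::-1][:300],cv2.resize(t["color"][150:384,220:420,::-1],(257,300))])
cv2.imwrite("pics/f.png",im)
X=cloud(c).reshape(-1,3);x=(X-M)@xd;y=(X-M)@yd;z=X[:,2]
for zz in np.arange(.01,.17,.01):
    k=(abs(z-zz)<.003)&(abs(y)<.1)&(x>-.06)&(x<.12)
    if k.sum()>5:print(round(zz,2),k.sum(),np.percentile(x[k],[5,50,95]).round(4),np.percentile(y[k],[1,99]).round(3))
E
```

```text
time_s: 18.5
tcp_pos: [0.4538, -0.2765, 0.2623]
eef_rot: [158.9, 0.1, 128.4]
contact_force: [-0.2, -0.2, 0.3]
gripper_width: 0.0306
gripper_force: 0.0
0.01 9112 [-0.0498  0.0646  0.1146] [-0.099  0.095]
0.02 378 [-0.0457 -0.0137  0.0446] [-0.086  0.084]
0.03 708 [-0.0148  0.0016  0.0441] [-0.09   0.086]
0.04 155 [-0.0312  0.0442  0.045 ] [-0.078  0.075]
0.05 186 [-0.0293  0.0455  0.0463] [-0.077  0.075]
0.06 289 [-0.0401 -0.0153  0.0475] [-0.076  0.073]
0.07 128 [0.0022 0.0484 0.0489] [-0.078  0.076]
0.08 135 [0.0493 0.0497 0.0504] [-0.078  0.076]
0.09 337 [0.0479 0.0508 0.0514] [-0.078  0.077]
0.14 10 [0.0512 0.052  0.0531] [-0.015 -0.006]
0.15 2018 [0.0572 0.0622 0.0666] [-0.099  0.075]
```

View pics/f.png

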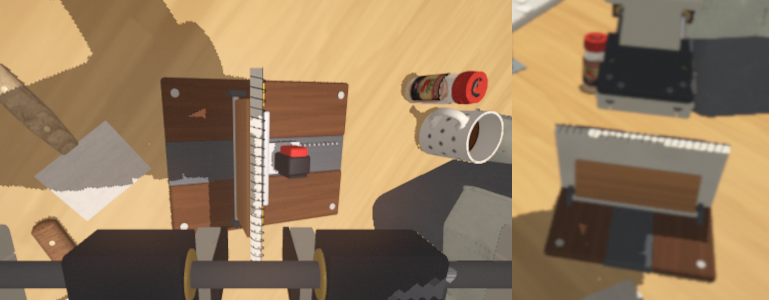

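```bash
python3 -c "
from plant import r
print(r.close_job())"
```

```text
the job is handed in; nothing more can be done
None
```

I've handed the job in, and the simulator gave no verdict back. By the last camera check the toe bar is within about 2 mm of the marks with the release let go, and the book leans back about 20° on the backrest, centred behind the bar; the robot never went near the jar, mug or timer.

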